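# Slide the carver's battery pack onto its charger until the catch clicks

### The job

Put the small battery pack of the cordless carver on charge: set it shoe down on the deck of the charger with its nose towards the rails, then slide it straight in under the rails until it stops against the contact housing and the spring catch has clicked up to hold it. Let go of it and leave the other things on the bench where they are.

Things in the scene. Friction and masses are not known exactly. Their poses are not given: they have to be found in the camera images.
- pack_center (a point): Centre, half-way up, of the small black battery pack: 86 long (x) x 56 wide (y) x 52.5 high (z), 0.22 to 0.43 kg. It lies shoe down, so this point is 26 above its underside. x points to its nose: the flat end with two copper contacts low down. Above the shoe its body (14.5 to 52.5 over the underside) has upright sides 56 apart to grip and is full length.
- pack_tail (a point): Middle of the pack's upright tail face, which has thin grey ribs across it (four more run across the top at this end; a flat grey panel on top lies nearer the nose): 43 behind the pack's centre and 30 above its underside. The face can be pushed anywhere from 15 to 50 above the underside; low is best, so that the pack does not tip.
- pack_shoe (a point): Lower front edge of the pack's grey shoe, under the nose. The shoe: a flat flange 54 wide, 6 thick, 83 long (level with the nose, 3 short of the tail) and above it a neck 40 wide, 8.5 high. A pocket in the flange's underside, nearer the nose than the tail, takes the catch, so the pack latches only nose first.
- charger: Grey charger screwed to the bench, 190 long (x = -110 to 80) x 100 wide (y); origin on its underside, midway in y; x is the way a pack slides in. Flat deck 34 above the bench: open runway from x = -110 to the rail mouth at x = -30, rails to x = 40, then the contact housing, 80 high, to x = 80. A pack fully home has its centre at x = -3, y = 0, z = 60. Smooth plastic, pack slides at 1 to 3 N.
- rail_mouth (a point): On the deck, midway between the rails where they begin; axes as the charger's. Rail walls are 58 apart; tongues on them reach in over the flange: 46 apart, 7.5 to 11.5 above the deck. Two lead-in walls, 10 high, flare from here to 74 apart 24 before the mouth. A pack set down with its nose just short of here rests steadily, its tail just over the deck's front edge.
- stop (a point): On the deck, at the foot of the upright face of the contact housing, which stops the pack's nose 70 beyond the rail mouth. The face rises 46 above the deck.
- catch (a joint): Sprung steel catch in the deck between the rails, a ramp that ends in a tooth 5.5 high, 29 before the stop. 0 = up (rest); grows as it is pressed down, about 0.2 rad under the passing pack. The nose starts on the ramp 18 past the rail mouth and needs a push of about 4 to 8 N to climb it. In the last 2.5 mm before the stop it springs up into the pack's pocket and then bars the way back.
- big_pack: Bystander, not for this charger: a bigger black battery pack, 118 x 76 x 66 high, origin at the centre of its underside.
- knife_a: Bystander: carving knife with a red-brown wooden handle, 171 long (x), 21 high, lying; origin below its middle.
- knife_b: Bystander: another such carving knife.
- ink_jar: Bystander: jar with white lid, 62 across, 70 high; origin at the centre of its underside.
- whetstone: Bystander: grey whetstone, 150 long (x) x 50 x 24 high; origin at the centre of its underside.
Not all that is in view belongs to the job. Leave any pink look-alike of the part that bears pack_center alone.

How it is judged:
By the outcome, as a careful person would: the job done as asked, in the order asked, and still so for the second after the job is handed in, with the robot touching nothing.
It also fails if it takes over 51 s, if anything falls off the work surface, if the arm or the gripper's body presses on something with over 40 N, if the wrist force passes 120 N, or if a joint passes its speed limit or range.

### The arm

A 6-joint arm with a two-finger parallel gripper is mounted at the origin on the work surface. World frame = base frame: x ahead of the robot, y to its left, z up, the work surface at z = 0. Lengths are in m, angles in rad, forces in N, time in s.
With the tool pointing down it reaches from about 0.3 to 0.875 m from the base axis. Payload 6.4 kg.
Tool frame: the origin (TCP) lies between the finger pads; the fingertips stand 19 mm ahead of it and the grasp point (between the pads) is the TCP (ctrl.tips_ahead is the z of the fingertips in the tool frame, in m); z points along the fingers, y is the line along which they close (so a half turn about z gives the same grasp; the last joint's range is limited). The gripper opens to 85 mm and grips with 20 to 120 N. Pads are 22 mm wide; open, the fingers measure 114 mm over their backs; the gripper's body (76 mm by 85 mm) begins 54 mm behind the grasp point. The pads swing forward as they close: fully open they stand 13 mm farther back than shut.
Start: joints at [-1.365, 0.181, 1.607, -0, 1.354, -0.206], TCP at [0.23, -0.527, 0.25] pointing down, gripper open.
Joint ranges: [-2.99, 2.99], [-0.89, 2.07], [0.3, 2.58], [-1.14, 4.28], [0, 2.63], [-3.12, 3.12]. Speed limits (rad/s): [2.57, 2.57, 3.01, 3.14, 3.14, 3.14].

### API

Orientations are given as a unit quaternion [w, x, y, z].
In Python, from bench import readout, vision, ctrl gives the robot as it stands.
- The arm moves only by the tool play_rows, never from a script. Its arguments are lists of equal length, an entry for each row: "xyz": the shift along the tool's x, y, z in mm, a list of three; "rot": the turn, a rotation vector about the tool's x, y, z in rad, a list of three; "grip": the opening, from 0 (shut) to 1 (fully open). In form: {"xyz": [[x, y, z], ...], "rot": [[rx, ry, rz], ...], "grip": [grip, ...]}. A call has exactly 10 rows; each row is the pose to reach, as a shift and turn from the pose commanded when the call began, along the tool's axes at that moment; what a row does not reach only later rows make up. A row lasts 1/8 s, in which the tool goes at most 62.5 mm and 10.7 degrees, less where a joint would pass 70% of its speed; a pose out of reach is approached as far as the arm can. A call with a gripper value outside its range is refused whole. The fingers move at their own pace and stop on an object; the grip force is fixed at half the most. Time passes only in rows, so rows that repeat a pose let the fingers close, or fill a call up. It gives the time, the measured TCP pose, the force, the opening and the grip force at its end, in the units of the state.
- readout.get_obs(): the state, without advancing time (a new reading comes with each control period).
- vision.camera(name): name is "scene" or "top"; returns a dict with "color" (480x640x3 uint8, red, green, blue), "depth" (480x640 float32, m along the optical axis (not along the pixel's ray), 0 where there is no reading), "camera_matrix" (3x3 intrinsics, pixels), "extrinsics" (4x4, takes a point from camera to world coordinates). Camera axes: x right, y down, z forward; pixel columns grow to the right and rows downward; lengths in m; the calibration is good to about 2 mm. A picture is of the moment at which its call begins.
- ctrl.hand_in(): hands the job in; it is judged then, once.
The state is a dict: "time_s": time; "q": joint angles; "dq": joint speeds; "joint_efforts": joint torques, N m; "eef_pos": TCP position; "eef_rot": TCP orientation; "wrist_force": force on the tool from outside, world axes, zero at the start; "torque": the same for the moment, N m; "opening": opening from 0.0 (shut) to 1.0 (fully open); "grasp_force": force on a finger pad.
Only numpy, scipy, OpenCV 4.12 (cv2) and the standard library are available. Lean on these libraries where they do the work, as an engineer would, in place of code of your own. Each camera call takes 0.05 s, during which the arm holds its last target. There are 200 camera calls.

## Working session

There is one attempt and no reset: what is moved stays moved. The work goes in short steps, Python scripts to look and compute and a tool call to move; the robot and the scene stay as the last step left them, time stands still between calls to the robot, and variables do not carry over. Pictures are saved under pics/ and viewed, at most 10 in all, crops included, and the job is handed in when it is done.

Besides the shell and the picture viewer there is one more tool, called as name(argument=value, ...) on one line, values as JSON. play_rows: Moves the arm, as the interface text tells. Its arguments: {"type":"object","properties":{"xyz":{"type":"array","items":{"type":"array","items":{"type":"number"}}},"rot":{"type":"array","items":{"type":"array","items":{"type":"number"}}},"grip":{"type":"array","items":{"type":"number"}}},"required":["xyz","rot","grip"]}

```bash
mkdir -p pics; python3 - <<'E'
from bench import readout, vision, ctrl
import cv2,numpy as np
for n in ("top","scene"):
    c=vision.camera(n); cv2.imwrite(f"pics/{n}0.png",c["color"][...,::-1]); np.savez(f"{n}0.npz",**c)
    print(n,c["camera_matrix"].round(1).tolist(),c["extrinsics"].round(3).tolist(),(c["depth"]>0).mean())
print(readout.get_obs(),ctrl.tips_ahead)
E
```

```text
top [[534.8, 0.0, 328.0], [0.0, 534.8, 233.6], [0.0, 0.0, 1.0]] [[-0.018, -0.994, 0.106, 0.403], [-1.0, 0.019, 0.001, -0.02], [-0.003, -0.106, -0.994, 1.095], [0.0, 0.0, 0.0, 1.0]] 0.9961165364583333
scene [[537.4, 0.0, 315.6], [0.0, 537.4, 239.6], [0.0, 0.0, 1.0]] [[0.228, 0.53, -0.817, 1.367], [0.973, -0.139, 0.181, -0.225], [-0.018, -0.836, -0.548, 0.621], [0.0, 0.0, 0.0, 1.0]] 0.99587890625
{'time_s': 0.1, 'q': array([-1.36530295e+00,  1.81459626e-01,  1.60788037e+00, -2.16418257e-06,
        1.35382224e+00, -2.06301544e-01]), 'dq': array([ 0.00048924, -0.00312772, -0.00386223,  0.0005572 , -0.00044781,
        0.00024524]), 'joint_efforts': array([ 1.46140078e-04, -4.45878875e+01, -3.52235198e+01, -3.78024433e-04,
        4.17680712e-03,  4.40714643e-05]), 'eef_pos': array([ 0.23006534, -0.5264661 ,  0.24949159]), 'eef_rot': array([-7.84791777e-04,  9.78877548e-01,  2.04445910e-01, -7.39413953e-07]), 'wrist_force': array([ 1.06610506, -0.43052017, -0.03032215]), 'torque': array([-0.040909  , -0.02405496, -0.03221014]), 'grasp_force': 0.0, 'opening': 1.000945081836037} 0.019
```

View pics/top0.png

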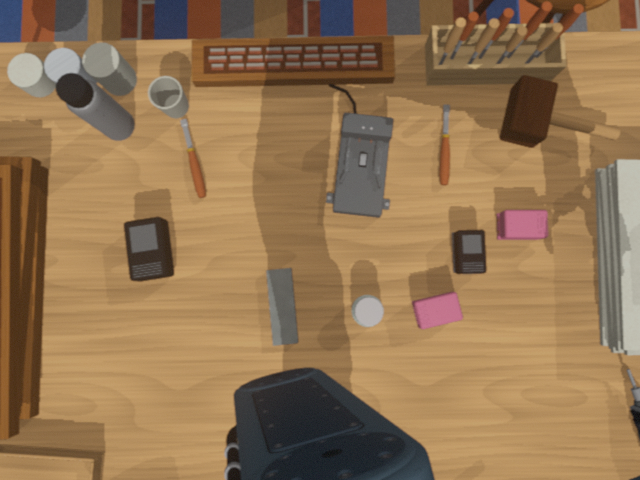

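View pics/scene0.png

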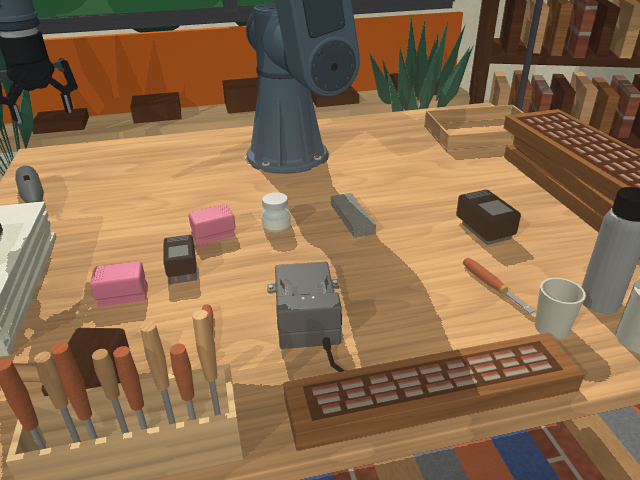

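The top view shows two black packs, at (149,249), about 60 px long, and at (470,251), about 43 px. The pink blocks at (523,225) and (438,310) are look-alikes. The one at (470,251) fits the small pack: it is black, 86 mm is about 44 px here, and its panel is up, so the nose faces +x. The charger is at (363,165), with its housing at the far end (row 120) and its runway towards the robot (row 210). I'll measure both and confirm the pack in a crop.

```bash
cat > h.py <<'E'
import numpy as np,cv2
def cloud(c):
    v,u=np.mgrid[0:480,0:640]; d=c["depth"]; K=c["camera_matrix"]; E=c["extrinsics"]
    P=np.stack([(u-K[0,2])/K[0,0]*d,(v-K[1,2])/K[1,1]*d,d],-1)
    return P@E[:3,:3].T+E[:3,3]
def rect(P,m):
    r=cv2.minAreaRect((P[m][:,:2]*1000).astype(np.float32)); return [np.round(x,1) for x in (*r[0],*r[1],r[2])], np.round(np.median(P[m][:,2])*1000,1), int(m.sum())
E
python3 - <<'E'
from h import *
c=dict(np.load("top0.npz")); P=cloud(c); img=c["color"]
def box(u0,u1,v0,v1):
    m=np.zeros((480,640),bool); m[v0:v1,u0:u1]=1; return m
Z=P[...,2]
b=box(445,495,222,282); print("bench z",np.median(Z[250:300,520:600])*1000)
m=b&(Z>.046); print("pack top",rect(P,m), np.median(P[m],0))
g=m&(img.max(-1)>85); print("panel/ribs",[(np.round(P[g][:,:2].mean(0),4))])
b=box(320,405,100,225)
for lo,hi in((.028,.038),(.04,.05),(.05,.07),(.072,.09)): 
    m=b&(Z>lo)&(Z<hi); print(lo,rect(P,m))
m=b&(Z>.028)&(Z<.09); print("all",rect(P,m))
a=cv2.resize(img[90:230,310:410],None,fx=4.2,fy=4.2,interpolation=cv2.INTER_CUBIC)
d=cv2.resize(img[210:290,440:500],None,fx=6,fy=6,interpolation=cv2.INTER_CUBIC)
o=np.zeros((588,800,3),np.uint8); o[:588,:420]=a; o[:480,430:790]=d
cv2.imwrite("pics/crop1.png",o[...,::-1])
# center profile along image rows of charger
for v in range(105,222,4): print(v,[int(1000*Z[v,u]) for u in range(328,400,4)])
E
```

```text
bench z -0.5501823769920033
pack top ([np.float64(462.9), np.float64(-173.0), np.float64(89.0), np.float64(317.3), np.float64(5.6)], np.float64(51.8), 1249) [ 0.47489051 -0.29742164  0.05177102]
panel/ribs [array([ 0.4839, -0.2989])]
0.028 ([np.float64(632.7), np.float64(-87.4), np.float64(99.9), np.float64(152.7), np.float64(82.5)], np.float64(33.2), 3107)
0.04 ([np.float64(655.5), np.float64(-88.6), np.float64(100.1), np.float64(109.3), np.float64(80.7)], np.float64(44.7), 557)
0.05 ([np.float64(693.6), np.float64(-90.5), np.float64(102.3), np.float64(55.6), np.float64(72.5)], np.float64(60.2), 154)
0.072 ([np.float64(725.8), np.float64(-99.7), np.float64(100.3), np.float64(42.1), np.float64(82.0)], np.float64(79.0), 1025)
all ([np.float64(651.9), np.float64(-89.4), np.float64(101.1), np.float64(191.7), np.float64(82.2)], np.float64(34.8), 4903)
105 [0, -1, 0, -1, -2, -3, 0, 5, 0, 0, 0, -1, 1, -1, -4, 0, 0, 2]
109 [-2, 0, 0, 0, -2, 0, 0, 15, 0, 0, 1, -2, 2, 1, -2, 0, 1, 6]
113 [-2, -4, 2, 0, 77, 78, 82, 11, 0, 2, 1, -1, 0, 2, 2, 0, 0, 0]
117 [0, 1, 0, 0, 80, 79, 79, 78, 82, 79, 82,
[... 1233 characters left out ...]
4, 33, 33, 33, 30, 34, 34, 36, 29, 43, 30, 0, -1, -1]
189 [3, -3, 34, 32, 30, 31, 31, 31, 36, 34, 32, 31, 33, 31, 34, 0, -2, 0]
193 [2, 3, 33, 32, 34, 32, 35, 31, 33, 30, 31, 31, 35, 33, 27, 0, 0, 0]
197 [6, 0, 30, 31, 30, 27, 31, 35, 34, 32, 32, 34, 31, 34, -1, -3, -2, -3]
201 [2, 3, 34, 38, 32, 33, 31, 29, 31, 32, 35, 32, 33, 33, 2, 6, 0, 0]
205 [-1, 0, 32, 28, 33, 34, 35, 31, 34, 32, 34, 30, 33, 33, 2, 4, -2, 0]
209 [-3, -1, 34, 36, 33, 34, 32, 33, 31, 34, 33, 31, 32, 33, 0, 2, 0, 0]
213 [0, -1, 1, -1, 10, 15, 20, 24, 34, 31, 32, 31, 34, 32, -3, -1, 0, -2]
217 [-3, -1, -2, 1, 0, -5, 0, 0, 1095, 0, 3, -1, 2, 1, 0, 1, -5, -1]
221 [2, 5, 0, -1, -3, 0, -5, -1, 0, 5, 0, -2, -2, 2, 0, -2, 0, 0]
```

View pics/crop1.png

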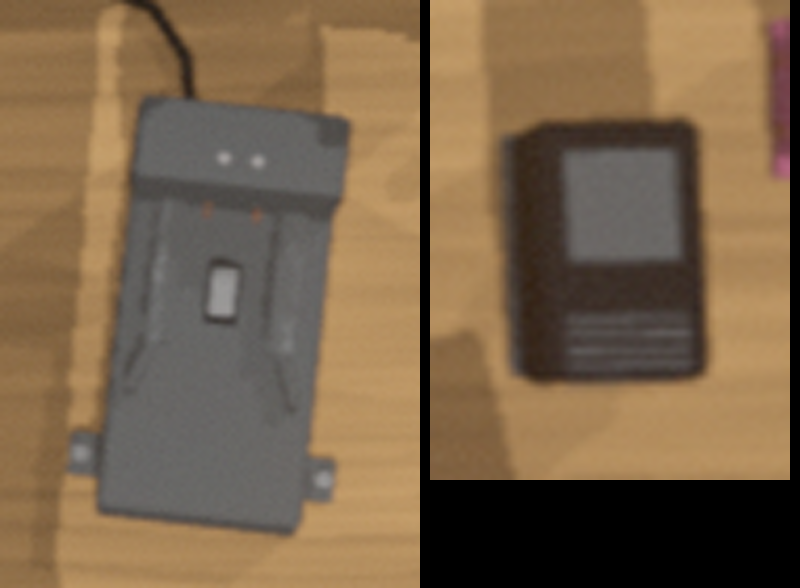

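```bash
cat >> h.py <<'E'
def ray(c,z):
    v,u=np.mgrid[0:480,0:640]; K=c["camera_matrix"]; E=c["extrinsics"]
    D=np.stack([(u-K[0,2])/K[0,0],(v-K[1,2])/K[1,1],np.ones_like(u)],-1)@E[:3,:3].T
    return (E[:3,3]+D*((z-E[2,3])/D[...,2])[...,None])*1000
def edges(Q,m,axis=1,trim=3):
    """per row/col first and last pixel -> robust line fits (world mm)"""
    out=[]
    M=m if axis==1 else m.T; QQ=Q if axis==1 else Q.transpose(1,0,2)
    A=[];B=[]
    for i in range(M.shape[0]):
        j=np.flatnonzero(M[i])
        if len(j)>6: A.append(QQ[i,j[0],:2]);B.append(QQ[i,j[-1],:2])
    for L in (A,B):
        L=np.array(L[trim:-trim],np.float32); f=cv2.fitLine(L,cv2.DIST_HUBER,0,.01,.01).ravel()
        ang=np.degrees(np.arctan2(f[1],f[0])); out.append((round(float(ang),2),np.round(f[2:],1),len(L)))
    return out
E
python3 - <<'E'
from h import *
c=dict(np.load("top0.npz")); P=cloud(c); img=c["color"].astype(int); Z=P[...,2]*1000; Z[c["depth"]==0]=-99
def box(u0,u1,v0,v1):
    m=np.zeros((480,640),bool); m[v0:v1,u0:u1]=1; return m
def clean(m): return cv2.morphologyEx(m.astype(np.uint8),cv2.MORPH_CLOSE,np.ones((5,5)))>0
b=box(445,495,222,282); Q=ray(c,.0525)
m=clean(b&(Z>44)&(Z<65)); print("pack sides",edges(Q,m,1)); print("pack ends",edges(Q,m,0))
r=cv2.minAreaRect(Q[m][:,:2].astype(np.float32)); print(r)
g=b&(img.min(-1)>75)&(np.ptp(img,axis=-1)<22)&(Z>44); 
n,l,s,ce=cv2.connectedComponentsWithStats(g.astype(np.uint8))
for i in range(1,n):
    if s[i,4]>60: print("panel",s[i],cv2.minAreaRect(Q[l==i][:,:2].astype(np.float32)),Q[l==i].mean(0))
b=box(320,410,100,225); Q=ray(c,.034)
m=clean(b&(Z>26)&(Z<40)); m[:182]=0; m[210:]=0; print("deck sides (runway)",edges(Q,m,1))
m=clean(b&(Z>20)&(Z<50)); m2=m.copy(); m2[:185]=0; print("deck front",edges(Q,m2,0,6)[1])
Q8=ray(c,.080); m=clean(b&(Z>68)&(Z<90)); print("housing",edges(Q8,m,1),edges(Q8,m,0,5))
Qr=ray(c,.0455); m=b&(Z>39.5)&(Z<52); m[:142]=0; m[172:]=0
n,l,s,ce=cv2.connectedComponentsWithStats(clean(m).astype(np.uint8))
for i in range(1,n):
    if s[i,4]>40: print("rail",s[i],cv2.minAreaRect(Qr[l==i][:,:2].astype(np.float32)),Qr[l==i].mean(0).round(1))
# bright catch plate
g=box(350,375,145,172)&(img.min(-1)>125); q=Q[g]; print("catch",g.sum(),cv2.minAreaRect(q[:,:2].astype(np.float32)),q.mean(0).round(1))
E
```

```text
pack sides [(-0.42, array([ 472.8, -270.1], dtype=float32), 38), (-0.71, array([ 477.7, -324.8], dtype=float32), 38)]
pack ends [(88.93, array([ 516.5, -294. ], dtype=float32), 24), (88.95, array([ 432.3, -295.6], dtype=float32), 24)]
((474.43310546875, -297.14813232421875), (57.04848861694336, 84.61222839355469), 89.60292053222656)
panel [462 235  20  19 335] ((489.3601379394531, -298.2512512207031), (36.01077651977539, 35.688453674316406), 1.8076921701431274) [ 489.60649262 -298.12560153   52.5       ]
deck sides (runway) [(-7.8, array([594. , -32.9], dtype=float32), 22), (-7.95, array([ 593.5, -131.1], dtype=float32), 22)]
deck front (82.41, array([556.2, -80.7], dtype=float32), 39)
housing [(-5.65, array([726.8, -50.5], dtype=float32), 19), (-6.58, array([ 720.7, -148. ], dtype=float32), 19)] [(82.44, array([743.6, -99.7], dtype=float32), 42), (82.83, array([703.1, -98.2], dtype=float32), 42)]
rail [345 142   9  30 180] ((670.0372314453125, -62.993648529052734), (11.750406265258789, 60.83007049560547), 82.47492218017578) [670.  -63.   45.5]
rail [374 142  14  30 189] ((670.226806640625, -121.49059295654297), (19.351877212524414, 64.35240173339844), 73.25798797607422) [ 669.5 -121.6   45.5]
catch 52 ((666.1517944335938, -90.66311645507812), (10.123255729675293, 18.673946380615234), 88.53072357177734) [666.1 -90.9  34. ]
```

The crop confirms the black pack. Its panel faces +x, so the nose is up in the image, with the ribs and tail towards the robot. The pack centre is at about (474.5, -297.5) with yaw -0.8°, and the charger origin is at about (664.5, -91.4) with yaw -7.6°. I'm moving above the pack.

play_rows(xyz=[[20, -7, 8], [55, -20, 22], [95, -35, 38], [135, -50, 54], [175, -65, 70], [215, -80, 86], [255, -95, 100], [285, -106, 112], [303, -113, 118], [309, -115, 120]], rot=[[0, 0, 0.03], [0, 0, 0.08], [0, 0, 0.14], [0, 0, 0.2], [0, 0, 0.26], [0, 0, 0.32], [0, 0, 0.37], [0, 0, 0.41], [0, 0, 0.426], [0, 0, 0.426]], grip=[0.85, 0.85, 0.85, 0.85, 0.85, 0.85, 0.85, 0.85, 0.85, 0.85])

```text
time_s: 1.35
eef_pos: [0.4675, -0.2966, 0.1294]
eef_rot: [-0.001, 1.0, -0.006, -0.001]
wrist_force: [0.0, -0.6, 0.1]
opening: 0.85
grasp_force: 0.0
```

```bash
cat > st.py <<'E'
from bench import readout
from scipy.spatial.transform import Rotation as R
import numpy as np
o=readout.get_obs(); q=o["eef_rot"]; M=R.from_quat([q[1],q[2],q[3],q[0]]).as_matrix()
print("t",o["time_s"],"pos",(o["eef_pos"]*1000).round(1),"yaw",np.degrees(np.arctan2(M[1,0],M[0,0])).round(2),"tilt",M[:,2].round(4),"F",o["wrist_force"].round(1),"op",round(o["opening"],3),"g",o["grasp_force"],"q",o["q"].round(2))
E
python3 st.py; python3 - <<'E'
from h import *
c=dict(np.load("top0.npz")); P=cloud(c)*1000; img=c["color"].astype(int)
m=np.zeros((480,640),bool); m[200:250,485:560]=1
m&=(img[...,0]-img[...,1]>50)&(img[...,2]-img[...,1]>20)
print("pink x,y,z lo/hi",np.percentile(P[m],[1,99],axis=0).round())
E
```

```text
t 1.35 pos [ 467.5 -296.6  129.4] yaw -0.7 tilt [-0.0012  0.0012 -1.    ] F [ 0.  -0.6  0.1] op 0.85 g 0.0 q [-0.78  0.28  1.76 -0.    1.11  0.8 ]
pink x,y,z lo/hi [[ 501. -445.   47.]
 [ 552. -368.   57.]]
```

play_rows(xyz=[[0, 1, 15], [0, 1, 40], [0, 1, 65], [0, 1, 82], [0, 1, 90], [0, 1, 91.5], [0, 1, 91.5], [0, 1, 91.5], [0, 1, 91.5], [0, 1, 91.5]], rot=[[0, 0, 0], [0, 0, 0], [0, 0, 0], [0, 0, 0], [0, 0, 0], [0, 0, 0], [0, 0, 0], [0, 0, 0], [0, 0, 0], [0, 0, 0]], grip=[0.85, 0.85, 0.85, 0.85, 0.85, 0.85, 0.85, 0.4, 0.4, 0.4])

```text
time_s: 2.6
eef_pos: [0.4679, -0.2993, 0.0398]
eef_rot: [0.001, 1.0, -0.007, 0.001]
wrist_force: [-1.1, -0.9, 6.1]
opening: 0.64
grasp_force: 64.7
```

```bash
python3 st.py
```

```text
t 2.6 pos [ 467.9 -299.3   39.8] yaw -0.8 tilt [ 0.0012 -0.0012 -1.    ] F [-1.1 -0.9  6.1] op 0.64 g 64.6611750125885 q [-0.78  0.42  1.79  0.    0.93  0.8 ]
```

play_rows(xyz=[[0, 0, -15], [0, 0, -45], [5, -10, -75], [20, -40, -85], [45, -85, -85], [70, -135, -85], [92, -180, -85], [106, -208, -85], [111, -221, -85], [111, -221, -85]], rot=[[0, 0, 0], [0, 0, 0], [0, 0, 0], [0, 0, 0.03], [0, 0, 0.06], [0, 0, 0.09], [0, 0, 0.11], [0, 0, 0.119], [0, 0, 0.119], [0, 0, 0.119]], grip=[0.4, 0.4, 0.4, 0.4, 0.4, 0.4, 0.4, 0.4, 0.4, 0.4])

```text
time_s: 3.85
eef_pos: [0.5811, -0.079, 0.1238]
eef_rot: [0.0, 0.998, -0.066, -0.0]
wrist_force: [-0.9, -0.8, -3.2]
opening: 0.648
grasp_force: 64.1
```

```bash
python3 st.py; python3 - <<'E'
from bench import vision
import cv2,numpy as np
s=vision.camera("scene"); t=vision.camera("top"); np.savez("top1.npz",**t)
a=cv2.resize(s["color"][130:370,220:420],None,fx=2,fy=2); b=cv2.resize(t["color"][90:250,310:410],None,fx=3,fy=3)
o=np.zeros((480,700,3),np.uint8); o[:,:400]=a; o[:,400:700]=b; cv2.imwrite("pics/c2.png",o[...,::-1])
E
```

```text
t 3.85 pos [581.1 -79.  123.8] yaw -7.54 tilt [-7.e-04 -1.e-04 -1.e+00] F [-0.9 -0.8 -3.2] op 0.648 g 64.12638902664185 q [-0.34  0.35  1.68 -0.    1.12  1.37]
```

View pics/c2.png

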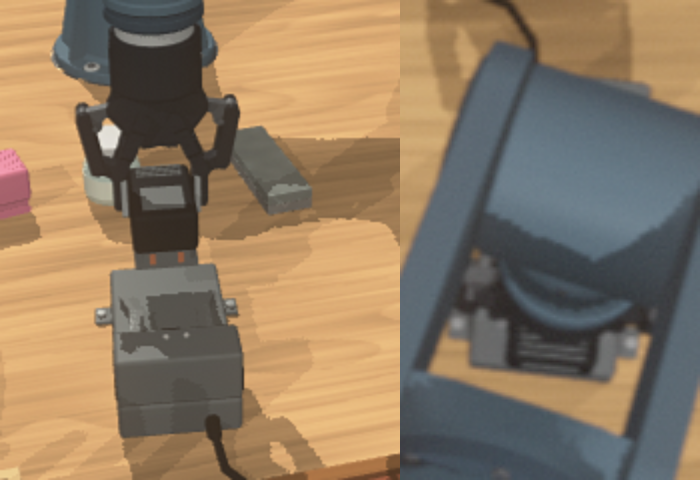

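The pack is held level, with its nose (contacts at about (165,258) in the left crop) facing the charger, just above the runway. I'm lowering it.

play_rows(xyz=[[0, 1, 10], [0, 1.3, 25], [0, 1.3, 37], [0, 1.3, 43], [0, 1.3, 46], [0, 1.3, 48], [0, 1.3, 49.5], [0, 1.3, 50], [0, 1.3, 50], [0, 1.3, 50]], rot=[[0, 0, 0], [0, 0, 0], [0, 0, 0], [0, 0, 0], [0, 0, 0], [0, 0, 0], [0, 0, 0], [0, 0, 0], [0, 0, 0], [0, 0, 0]], grip=[0.4, 0.4, 0.4, 0.4, 0.4, 0.4, 0.4, 0.4, 0.4, 0.4])

```text
time_s: 5.2
eef_pos: [0.5813, -0.0808, 0.0739]
eef_rot: [0.0, 0.998, -0.067, 0.0]
wrist_force: [-0.9, -0.2, -2.7]
opening: 0.642
grasp_force: 64.1
```

```bash
python3 st.py
```

```text
t 5.2 pos [581.3 -80.8  73.9] yaw -7.63 tilt [ 3.e-04 -1.e-04 -1.e+00] F [-0.9 -0.2 -2.7] op 0.642 g 64.137042760849 q [-0.34  0.42  1.69 -0.    1.03  1.36]
```

play_rows(xyz=[[0, 0, 0.5], [0, 0, 1], [0, 0, 1], [0, 0, 1], [0, 0, 1], [0, 0, 0], [0, 0, -5], [0, 0, -20], [0, 0, -45], [0, 0, -60]], rot=[[0, 0, 0], [0, 0, 0], [0, 0, 0], [0, 0, 0], [0, 0, 0], [0, 0, 0], [0, 0, 0], [0, 0, 0], [0, 0, 0], [0, 0, 0]], grip=[0.4, 0.4, 0.8, 0.85, 0.85, 0.85, 0.85, 0.85, 0.85, 0.85])

```text
time_s: 6.45
eef_pos: [0.5822, -0.0811, 0.1362]
eef_rot: [0.0, 0.998, -0.067, 0.001]
wrist_force: [-0.4, 0.3, 0.2]
opening: 0.847
grasp_force: 0.0
```

```bash
python3 st.py
```

```text
t 6.45 pos [582.2 -81.1 136.2] yaw -7.63 tilt [ 2.7e-03 -9.0e-04 -1.0e+00] F [-0.4  0.3  0.2] op 0.847 g 0.0 q [-0.34  0.33  1.67  0.    1.14  1.36]
```

play_rows(xyz=[[-15, 0, 0], [-40, 0, 0], [-62, 0, 0], [-72, 0, 5], [-72, 0, 22], [-72, 0, 42], [-72, 0, 58], [-72, 0, 66], [-72, 0, 67], [-72, 0, 67]], rot=[[0, 0, 0], [0, 0, 0], [0, 0, 0], [0, 0, 0], [0, 0, 0], [0, 0, 0], [0, 0, 0], [0, 0, 0], [0, 0, 0], [0, 0, 0]], grip=[0.85, 0.6, 0.3, 0.3, 0.3, 0.3, 0.3, 0.3, 0.3, 0.3])

```text
time_s: 7.7
eef_pos: [0.5103, -0.0714, 0.0671]
eef_rot: [0.0, 0.998, -0.067, 0.0]
wrist_force: [-0.2, 0.4, 0.4]
opening: 0.293
grasp_force: 0.0
```

```bash
python3 st.py; python3 - <<'E'
from bench import vision
import cv2,numpy as np
s=vision.camera("scene"); t=vision.camera("top"); np.savez("top2.npz",**t)
a=cv2.resize(s["color"][170:370,230:390],None,fx=2.5,fy=2.5); b=cv2.resize(t["color"][90:250,310:410],None,fx=3,fy=3)
o=np.zeros((500,700,3),np.uint8); o[:,:400]=a; o[:480,400:700]=b; cv2.imwrite("pics/c3.png",o[...,::-1])
E
```

```text
t 7.7 pos [510.3 -71.4  67.1] yaw -7.63 tilt [ 7.e-04 -2.e-04 -1.e+00] F [-0.2  0.4  0.4] op 0.293 g 0.0 q [-0.37  0.3   1.88  0.    0.96  1.33]
```

View pics/c3.png

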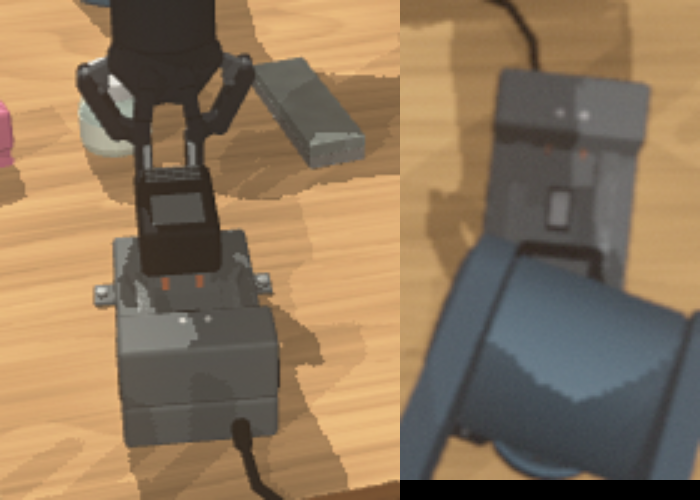

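The pack sits squarely on the runway, with its nose between the lead-ins at about (555,245) in the top crop. Both fingers are behind the tail, so I'm pushing now.

play_rows(xyz=[[6, 0, -2], [14, 0, -2], [20, 0, -2], [26, 0, -2], [32, 0, -2], [38, 0, -2], [44, 0, -2], [50, 0, -2], [55, 0, -2], [60, 0, -2]], rot=[[0, 0, 0], [0, 0, 0], [0, 0, 0], [0, 0, 0], [0, 0, 0], [0, 0, 0], [0, 0, 0], [0, 0, 0], [0, 0, 0], [0, 0, 0]], grip=[0.3, 0.3, 0.3, 0.3, 0.3, 0.3, 0.3, 0.3, 0.3, 0.3])

```text
time_s: 9.05
eef_pos: [0.5683, -0.0786, 0.0684]
eef_rot: [-0.0, 0.998, -0.066, -0.002]
wrist_force: [-6.2, 1.8, 3.4]
opening: 0.301
grasp_force: 3.5
```

```bash
python3 st.py
```

```text
t 9.05 pos [568.3 -78.6  68.4] yaw -7.61 tilt [-0.0034  0.0012 -1.    ] F [-6.2  1.8  3.4] op 0.301 g 3.49709864705801 q [-0.34  0.41  1.73 -0.    1.01  1.36]
```

play_rows(xyz=[[6, 0, 0], [12, 0, 0], [18, 0, 0], [24, 0, 0], [29, 0, 0], [33, 0, 0], [36, 0, 0], [38, 0, 0], [39, 0, 0], [40, 0, 0]], rot=[[0, 0, 0], [0, 0, 0], [0, 0, 0], [0, 0, 0], [0, 0, 0], [0, 0, 0], [0, 0, 0], [0, 0, 0], [0, 0, 0], [0, 0, 0]], grip=[0.3, 0.3, 0.3, 0.3, 0.3, 0.3, 0.3, 0.3, 0.3, 0.3])

```text
time_s: 10.3
eef_pos: [0.6092, -0.0846, 0.0689]
eef_rot: [0.0, 0.998, -0.067, 0.0]
wrist_force: [-0.0, -0.5, 0.1]
opening: 0.298
grasp_force: 0.3
```

```bash
python3 st.py
```

```text
t 10.3 pos [609.2 -84.6  68.9] yaw -7.64 tilt [ 5.e-04 -2.e-04 -1.e+00] F [-0.  -0.5  0.1] op 0.298 g 0.32323144376277924 q [-0.33  0.48  1.62  0.    1.04  1.37]
```

play_rows(xyz=[[0.5, 0, 0], [1, 0, 0], [1.5, 0, 0], [2, 0, 0], [2.5, 0, 0], [3, 0, 0], [3, 0, 0], [3, 0, 0], [3, 0, 0], [3, 0, 0]], rot=[[0, 0, 0], [0, 0, 0], [0, 0, 0], [0, 0, 0], [0, 0, 0], [0, 0, 0], [0, 0, 0], [0, 0, 0], [0, 0, 0], [0, 0, 0]], grip=[0.3, 0.3, 0.3, 0.3, 0.3, 0.3, 0.3, 0.3, 0.3, 0.3])

```text
time_s: 11.55
eef_pos: [0.6116, -0.0848, 0.0686]
eef_rot: [-0.0, 0.998, -0.067, -0.0]
wrist_force: [-5.5, 0.9, 1.8]
opening: 0.299
grasp_force: 2.6
```

```bash
python3 st.py
```

```text
t 11.55 pos [611.6 -84.8  68.6] yaw -7.63 tilt [-9.e-04  2.e-04 -1.e+00] F [-5.5  0.9  1.8] op 0.299 g 2.5615089386701584 q [-0.33  0.49  1.61 -0.    1.05  1.37]
```

play_rows(xyz=[[0.5, 0, 0], [1, 0, 0], [1.5, 0, 0], [2, 0, 0], [2.5, 0, 0], [3, 0, 0], [3.5, 0, 0], [4, 0, 0], [4, 0, 0], [4, 0, 0]], rot=[[0, 0, 0], [0, 0, 0], [0, 0, 0], [0, 0, 0], [0, 0, 0], [0, 0, 0], [0, 0, 0], [0, 0, 0], [0, 0, 0], [0, 0, 0]], grip=[0.3, 0.3, 0.3, 0.3, 0.3, 0.3, 0.3, 0.3, 0.3, 0.3])

```text
time_s: 12.8
eef_pos: [0.6116, -0.0845, 0.0675]
eef_rot: [-0.001, 0.998, -0.066, -0.005]
wrist_force: [-18.9, 0.4, 8.5]
opening: 0.299
grasp_force: 9.5
```

```bash
python3 st.py
```

```text
t 12.8 pos [611.6 -84.5  67.5] yaw -7.6 tilt [-0.0101  0.002  -0.9999] F [-18.9   0.4   8.5] op 0.299 g 9.519679695367813 q [-0.33  0.49  1.6  -0.    1.06  1.38]
```

The pack meets a hard stop: 19 N with no further advance. I'm backing straight off, rising clear and checking.

play_rows(xyz=[[-5, 0, 0], [-12, 0, 0], [-25, 0, -5], [-40, 0, -30], [-60, 0, -65], [-90, 0, -100], [-130, 0, -130], [-175, 0, -150], [-210, 0, -155], [-220, 0, -155]], rot=[[0, 0, 0], [0, 0, 0], [0, 0, 0], [0, 0, 0], [0, 0, 0], [0, 0, 0], [0, 0, 0], [0, 0, 0], [0, 0, 0], [0, 0, 0]], grip=[0.3, 0.3, 0.3, 0.3, 0.3, 0.3, 0.3, 0.3, 0.3, 0.3])

```text
time_s: 14.05
eef_pos: [0.3968, -0.0559, 0.2245]
eef_rot: [0.0, 0.998, -0.067, 0.001]
wrist_force: [1.1, -0.4, 0.1]
opening: 0.303
grasp_force: 0.0
```

```bash
python3 st.py; python3 - <<'E'
from bench import vision
from h import *
s=vision.camera("scene"); t=vision.camera("top"); np.savez("top3.npz",**t)
a=cv2.resize(s["color"][170:370,230:390],None,fx=2.5,fy=2.5); b=cv2.resize(t["color"][90:250,310:410],None,fx=3,fy=3)
o=np.zeros((500,700,3),np.uint8); o[:,:400]=a; o[:480,400:700]=b; cv2.imwrite("pics/c4.png",o[...,::-1])
img=t["color"].astype(int); Z=cloud(t)[...,2]; Q=ray(t,.0865)
b=np.zeros((480,640),bool); b[120:215,320:405]=1
# tail edge: dark body mask / top plane
m=b&(Z>.081)&(Z<.095)&(img.max(-1)<70); m=cv2.morphologyEx(m.astype(np.uint8),cv2.MORPH_CLOSE,np.ones((9,9)))>0
r=cv2.minAreaRect(Q[m][:,:2].astype(np.float32)); print(r)
d=np.array([.9912,-.1323]); print("along",np.percentile((Q[m][:,:2]-[664.5,-91.4])@d,[1,50,99]),"lat",np.percentile((Q[m][:,:2]-[664.5,-91.4])@[.1323,.9912],[1,50,99]))
E
```

```text
t 14.05 pos [396.8 -55.9 224.5] yaw -7.65 tilt [ 0.0025 -0.0011 -1.    ] F [ 1.1 -0.4  0.1] op 0.303 g 0.0 q [-0.44 -0.21  2.05  0.    1.3   1.27]
((662.2261962890625, -91.66650390625), (54.226295471191406, 86.55413055419922), 81.10879516601562)
along [-44.50131532 -15.08574295  39.67502197] lat [-26.95663265  -0.14363474  25.69404485]
```

View pics/c4.png

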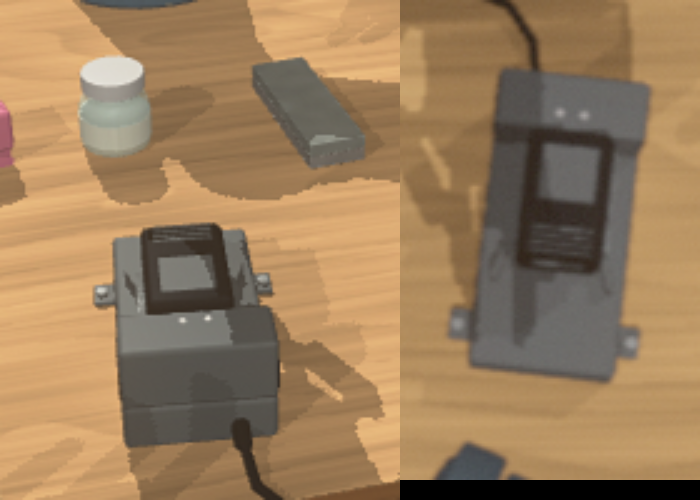

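The final view shows the pack under the rails with its nose against the housing (about (570,135) in the top crop). The measured centre is x = -2.3, y ≈ 0 in the charger frame, against -3 for fully home. The other things in these crops have not moved.

```bash
python3 -c "
from bench import ctrl
print(ctrl.hand_in())"
```

```text
the job is handed in; nothing more can be done
None
```

The small battery pack is in the charger, pushed under the rails to a hard stop against the contact housing, and released, and the job is handed in; I judged the catch clicked from the push force and final position, not by seeing it or tugging the pack back.

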